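Hang up the setting gauge and hold the hinge leaf in line with the jamb knuckles

ROBOT

A 6-joint arm with a two-finger parallel gripper is mounted at the origin on the work surface. World frame = base frame: x ahead of the robot, y to its left, z up, the work surface at z = 0. Lengths are in m, angles in degrees, forces in N, time in s.
With the tool pointing down it reaches from about 0.4 to 0.825 m from the base axis. Payload 7 kg.
Tool frame: the origin (TCP) lies midway between the tips of the shut fingers; the grasp point (between the pads) lies 19 mm behind it (ctrl.hold_point_z is the distance from the TCP to the grasp point, in m); z points along the fingers, y is the line along which they close (so a half turn about z gives the same grasp; the last joint's range is limited). The gripper opens to 88 mm and grips with 3 to 60 N. Pads are 19 mm wide; open, the fingers measure 130 mm over their backs; the gripper's body (78 mm by 193 mm) begins 47 mm behind the grasp point.
Start: joints at [82.053, 20.546, 0.682, 0, -70.136, -16.507], TCP at [0.279, 0.614, 0.227] pointing down, gripper open.
Joint ranges: [-176.03, 176.03], [-82.01, 121.73], [-58.28, 71.71], [-173.87, 95.51], [-174.79, -0.11], [-173.66, 173.66]. Speed limits (degrees/s): [136.94, 136.94, 172.46, 180, 180, 180].

INTERFACE

Orientations are given as [roll, pitch, yaw] about the fixed x, y, z axes, in that order (R = Rz(yaw) Ry(pitch) Rx(roll)).
In Python, from plant import ctrl gives the robot as it stands.
- The arm moves only by the tool apply_moves, never from a script. Its argument "deltas" is a list of rows, each an object with "fingers": the finger opening in mm, from 0 to 87.6; "delta_pos": the shift along the tool's x, y, z in mm, a list of three; "angular": the turn, a rotation vector about the tool's x, y, z in degrees, a list of three. A call has 1 to 10 rows; each row is the pose to reach, as a shift and turn from the pose commanded when the call began, along the tool's axes at that moment; what a row does not reach only later rows make up. A row lasts 1/10 s, in which the tool goes at most 50 mm and 8.59 degrees, less where a joint would pass 70% of its speed; a pose out of reach is approached as far as the arm can. A call with a gripper value outside its range is refused whole. The fingers move at their own pace and stop on an object; the grip force is fixed at half the most. Time passes only in rows, so rows that repeat a pose let the fingers close. It gives the time, the measured TCP pose, the force, the opening and the grip force at its end, in the units of the state.
- ctrl.get_obs(): the state, without advancing time (a new reading comes with each control period).
- ctrl.snapshot(name): name is "scene" or "top"; returns the picture (400x640x3 uint8, red, green, blue); there is no depth.
- ctrl.camera_params(name): a dict with "fx", "fy", "cx", "cy" (pixels), "cam_to_world" (4x4, takes a point from camera to world coordinates). Camera axes: x right, y up, looking along -z (the intrinsics and any distortion apply to the point x, -y, -z); pixel columns grow to the right and rows downward; lengths in m; the calibration is good to about 2 mm. A picture is of the moment at which its call begins. camera_params takes no time and is no camera call.
- ctrl.close_job(): hands the job in; it is judged then, once.
The state is a dict: "clock": time; "joint_pos": joint angles; "qvel": joint speeds; "tau": joint torques, N m; "tool_pos": TCP position; "orientation": TCP orientation; "force": force on the tool from outside, world axes, zero at the start; "moment": the same for the moment, N m; "opening": finger opening in m; "gripper_force": force on a finger pad.
Only numpy, scipy, OpenCV 4.12 (cv2) and the standard library are available. Lean on these libraries where they do the work, as an engineer would, in place of code of your own. Each camera call takes 0.05 s, during which the arm holds its last target. There are 200 camera calls.

TASK

Lift the red setting gauge out of the gap between the hinge knuckles on the blue jamb block and hang it by its eye on the hook. Then take the silver aluminium hinge leaf (one knuckle) from its stand, bring its knuckle into the gap so that its hole lines up with the holes of the two jamb knuckles, ready for the pin, and finish while still holding it there, still and free of the jamb: do not let go. Leave the brass leaf, the pin, the loupe and the tray where they are.

Things in the scene. Friction and masses are not known exactly. Their poses are not given: they have to be found in the camera images.
- jamb_bore (a point): Middle of the jamb's hinge axis, 70 mm above the table, half-way between the two fixed aluminium knuckles. y: along the hinge axis (level); z up; +x towards the blue block (roughly towards the robot). Each fixed knuckle is a tube 22 mm outside, 12 mm bore, from 22 to 44 mm either side of this point along y (gap 44 mm wide). Gap open at the -x side and on top. Fixed; turned only about the vertical.
- gauge_tab (a point): Where to grip the red setting gauge: the flat upright tab at its top, 8 mm thick along x, 30 mm wide along y, from 28 mm below this point to 19 mm above. At the start the gauge stands upright and loose in the jamb's gap, this point 149 mm above the table, axes nearly as the jamb's. 105 to 210 g.
- gauge_eye (a point): centre of the gauge's eye, a ring 26 mm inside, 38 mm outside, 8 mm thick, hole along x; it lies 52 mm below gauge_tab and 85 mm above the underside of the gauge.
- hook_bar (a point): Point on the centre line of the hook's level bar (8 mm thick), 140 mm above the table. The bar lies along x, free end to -x (towards the robot), straight to 30 mm on the -x side, then rising to an upturned tip: tip centre 40 mm to -x and 10 mm up, rounded, radius 4 mm. The eye goes over the tip from -x, then down; hung, its centre is 9 mm below the bar's centre line.
- leaf_plate (a point): Plate centre of the silver aluminium leaf: 8 mm thick along x, 60 mm wide along y, 62 mm tall along z. 105 to 210 g. Starts upright, knuckle down, in one of two grey stands, this point 74 mm above the table. The stand's slots hold only the side edges (beyond 26 mm from the middle along y), up to 70 mm above the table, 1 mm play; lift 60 mm straight up to clear it.
- leaf_bore (a point): centre of the silver leaf's knuckle hole, 53 mm below leaf_plate; hole along y. The knuckle is a tube 22 mm outside, 12 mm bore, 32 mm long, joined to the middle of the plate's lower edge by a neck 8 mm thick and 32 mm wide, so that only the neck, not the plate, goes between the jamb's knuckles. The leaf is the same seen from either face.
- spare_plate (a point): bystander: plate centre of the brass leaf of the same outline, with two short knuckles, in the other grey stand; stays there. The two stands change places from start to start.
- pin: bystander: steel hinge pin, 8 mm thick, 112 mm long with square ends, lying on the table near the robot.
- loupe: bystander: black loupe, 42 mm across, 45 mm tall, standing.
- tray: bystander: open blue-grey parts tray, 120 x 180 x 50 mm, beyond the jamb.
- gauge: The whole gauge; origin at the centre of its underside, 137 mm below gauge_tab. Its foot is a block 20 x 36 mm (x by y), 60 mm tall.
- leaf: the silver leaf as a whole; origin at the underside of its knuckle, 64 mm below leaf_plate.
- jamb: The whole jamb fixture, origin on the table 70 mm below jamb_bore, same axes. An aluminium plate stands behind the axis at x = 18 mm; the blue block runs from x = 22 to 70 mm, 120 mm along y, top 85 mm above the table. Base plate under the gap: top 12 mm above the table.
- hook: The whole hook stand, fixed: base plate 90 x 90 x 10 mm, upright post 16 mm thick, 148 mm tall, 43 mm on the +x side of hook_bar, and the bar. Origin on the table, 35 mm to +x of hook_bar. z up.
Mind the look-alikes: they are no part of the job. What is shaped like the jamb but orange or pink is not meant.

How it is judged (in metres and radians):
On the way, in this order (a step that is already met when the one before it is completed fails the run):
1. the gauge hangs by its eye on the hook, let go and nearly still (x of gauge_eye in the frame of hook_bar between -0.04 and 0.04 m and y of gauge_eye in the frame of hook_bar between -0.013 and 0.013 m and z of gauge_eye in the frame of hook_bar between -0.017 and -0.003 m and contact force between gauge and hook above 0.5 N and contact force between gauge and the fingers below 0.1 N and linear speed of gauge below 0.08 m/s), for 0.2 s.
2. the leaf is held with its knuckle in the gap, holes in line (x of leaf_bore in the frame of jamb_bore between -0.004 and 0.004 m and z of leaf_bore in the frame of jamb_bore between -0.004 and 0.004 m and y of leaf_bore in the frame of jamb_bore between -0.006 and 0.006 m and angle between the y axis of leaf_bore and the y axis of jamb_bore, either way round below 0.12 rad and contact force between leaf and the fingers above 2 N and contact force between leaf and jamb below 0.5 N and linear speed of leaf below 0.03 m/s), for 0.2 s.
At the end, for the whole second after the job is handed in: gauge hanging free by its eye on the hook bar; silver leaf held in the fingers, still, not touching the jamb (under 0.5 N), its hole within 4 mm of the hinge axis (fore-aft and up-down), within 6 mm of the gap's middle, parallel within 0.12 rad (all of step 1 and all of step 2); the arm keeps its last pose, push and grip.
It fails at once if the brass leaf is shifted by more than 30 mm (distance of spare_plate from where it was at the start of the episode above 0.03 m).
It fails at once if the pin is shifted by more than 30 mm (distance of pin from where it was at the start of the episode above 0.03 m).
It fails at once if the loupe is shifted by more than 30 mm (distance of loupe from where it was at the start of the episode above 0.03 m).
It fails at once if the tray is shifted by more than 30 mm (distance of tray from where it was at the start of the episode above 0.03 m).
It also fails if it takes over 54 s, if anything falls off the work surface, if the arm or the gripper's body presses on something with over 40 N, if the wrist force passes 120 N, or if a joint passes its speed limit or range.

## Working session

There is one attempt and no reset: what is moved stays moved. The work goes in short steps, Python scripts to look and compute and a tool call to move; the robot and the scene stay as the last step left them, time stands still between calls to the robot, and variables do not carry over. Pictures are saved under pics/ and viewed, at most 10 in all, crops included, and the job is handed in when it is done.

Besides the shell and the picture viewer there is one more tool, called after "Request:" in YAML: its name, and indented under it one key for each argument. apply_moves: Moves the arm, as the interface text tells. Its arguments: {"type":"object","properties":{"deltas":{"type":"array"}},"required":["deltas"]}

```bash
ls; mkdir -p pics; python3 - <<'E'
from plant import ctrl
import cv2,numpy as np
print(ctrl.get_obs())
for n in("scene","top"):
    cv2.imwrite(f"pics/{n}0.png",cv2.cvtColor(ctrl.snapshot(n),cv2.COLOR_RGB2BGR))
    p=ctrl.camera_params(n);print(n,{k:(np.round(v,4).tolist() if not isinstance(v,str) else v) for k,v in p.items()})
E
```

```text
pics
{'clock': 0.0, 'joint_pos': array([ 8.20531210e+01,  2.05952282e+01,  6.33946759e-01, -1.86556328e-02,
       -7.01343591e+01, -1.65061422e+01]), 'qvel': array([ 0.10336323,  0.01065182,  0.03529842, -0.17583951, -0.03666836,
       -0.0470236 ]), 'tau': array([ 9.32959629e-04, -5.82719707e+01,  2.93070710e+01,  6.99750736e+00,
        6.99098004e-03, -1.50454903e-04]), 'tool_pos': array([0.27925526, 0.61400531, 0.22558578]), 'orientation': array([ 1.79903318e+02, -1.03612270e-02, -2.44593665e+01]), 'force': array([-0.02296897, -0.77921893,  0.36016258]), 'moment': array([ 0.05106738, -0.01269223, -0.00030095]), 'gripper_force': 0.0, 'opening': 0.08764008651422232}
scene {'fx': 366.9051, 'fy': 366.9051, 'cx': 324.9638, 'cy': 202.8118, 'cam_to_world': [[0.6142, -0.6534, 0.4425, 0.9397], [0.7891, 0.5123, -0.3389, -0.322], [-0.0052, 0.5573, 0.8303, 0.8187], [0.0, 0.0, 0.0, 1.0]]}
top {'fx': 495.7935, 'fy': 495.7935, 'cx': 314.9605, 'cy': 197.4583, 'cam_to_world': [[-0.0143, 0.9946, -0.1024, 0.4352], [-0.9999, -0.0141, 0.0024, -0.0136], [0.001, 0.1024, 0.9947, 1.2821], [0.0, 0.0, 0.0, 1.0]]}
```

View pics/scene0.png

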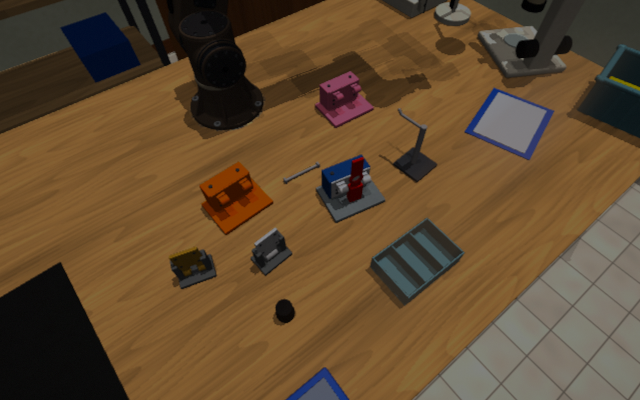

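View pics/top0.png

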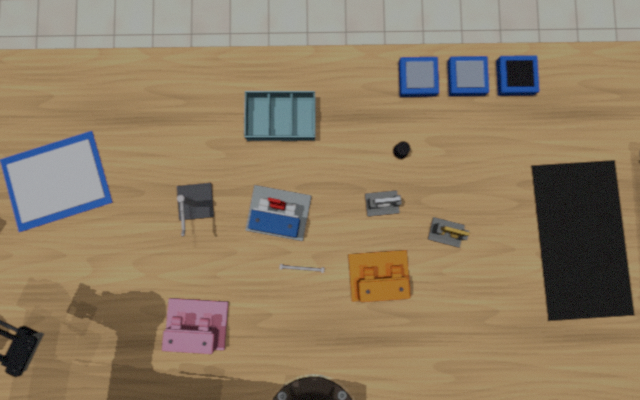

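The scene view shows the blue jamb with the red gauge at (352,185), the hook at (415,145), silver leaf at (268,250), brass leaf at (190,263). In the top view they are at (277,210), (190,205), (383,203) and (450,232). I'll enlarge these.

```bash
python3 - <<'E'
import cv2,numpy as np
s=cv2.imread("pics/scene0.png");t=cv2.imread("pics/top0.png")
def c(im,u,v): # 66x50 window x6
    return cv2.resize(im[v-25:v+25,u-33:u+33],(400,300),interpolation=cv2.INTER_CUBIC)
m=np.vstack([np.hstack([c(s,352,185),c(t,277,210)]),np.hstack([c(s,413,142),c(t,192,208)])])
cv2.imwrite("pics/m1.png",m)
m=np.hstack([c(s,270,250),c(t,383,203)])
cv2.imwrite("pics/m2.png",m)
E
```

```text
(no output)
```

View pics/m1.png

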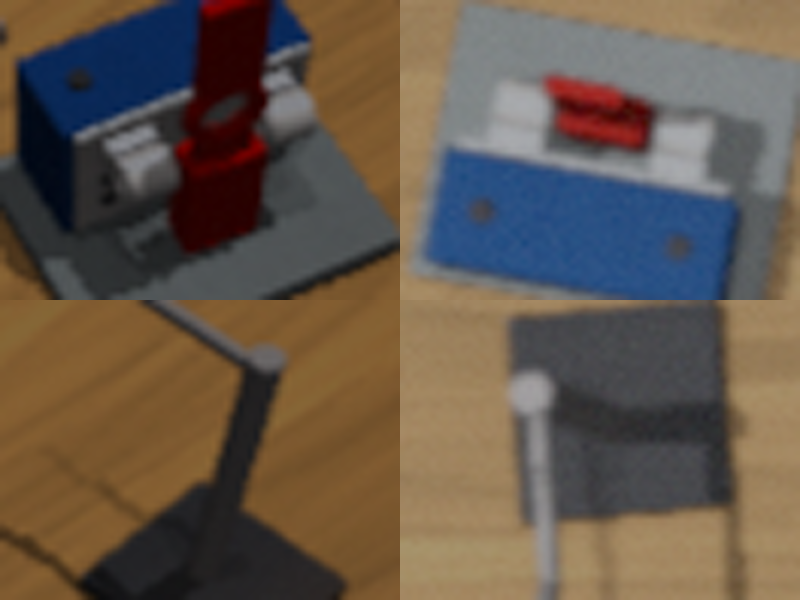

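View pics/m2.png

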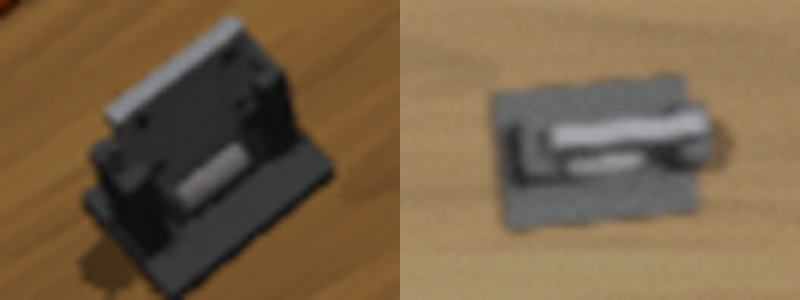

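The crops show: jamb block's blue top face with red gauge, tab top being the upper red band (top px ≈(276,202)); hook post cap at top px ≈(181,198) with the bar running down-image; silver leaf's bright top edge at top px ≈(387,201), scene px ≈(266,239). Now measure from masks.

```bash
cat > h.py <<'E'
import cv2,numpy as np
from plant import ctrl
P={n:ctrl.camera_params(n) for n in("scene","top")}
def ray(n,uv):
    p=P[n];uv=np.atleast_2d(uv);M=np.array(p["cam_to_world"])
    d=np.c_[(uv[:,0]-p["cx"])/p["fx"],-(uv[:,1]-p["cy"])/p["fy"],-np.ones(len(uv))]@M[:3,:3].T
    return M[:3,3],d
def onz(n,uv,z):
    o,d=ray(n,uv);return (o+d*((z-o[2])/d[:,2])[:,None])[:,:2]
def tri(a,b):
    o1,d1=ray("scene",a);o2,d2=ray("top",b);d1=d1[0];d2=d2[0]
    s=np.linalg.lstsq(np.c_[d1,-d2],o2-o1,rcond=None)[0]
    p,q=o1+s[0]*d1,o2+s[1]*d2;return (p+q)/2,np.linalg.norm(p-q)
K=6
def crop(im,u,v,w=36,h=30):
    return cv2.resize(im[v-h:v+h,u-w:u+w],None,fx=K,fy=K,interpolation=cv2.INTER_CUBIC),(u-w,v-h)
def px(xy,o): return (np.asarray(xy,float)+.5)/K-.5+np.array(o)
def comps(m,mina=150):
    n,l,s,c=cv2.connectedComponentsWithStats(m.astype(np.uint8))
    return [l==i for i in np.argsort(-s[:,4]) if i and s[i,4]>mina]
def pts(m,o): y,x=np.nonzero(m);return px(np.c_[x,y],o)
def rect(n,m,o,z):  # min-area rectangle of a flat face at height z, world mm
    (c,s,a)=cv2.minAreaRect((onz(n,pts(m,o),z)*1000).astype(np.float32))
    return np.round(c,1),np.round(s,1),round(a,1)
E
cat > m.py <<'E'
from h import *
im={n:cv2.imread(f"pics/{n}0.png") for n in P}
C={"jamb":{"scene":(350,180),"top":(277,212)},"hook":{"scene":(413,142),"top":(190,208)},"leaf":{"scene":(270,250),"top":(383,203)}}
vis=[]
def go(k,n,f):
    c,o=crop(im[n],*C[k][n]);h=cv2.cvtColor(c,cv2.COLOR_BGR2HSV);m=f(c.astype(int),h.astype(int))
    vis.append(cv2.resize(np.where(m[...,None],c,c//4).astype(np.uint8),(260,216)));return comps(m),o
for n in P:
    ms,o=go("jamb",n,lambda c,h:(h[...,0]>100)&(h[...,0]<125)&(h[...,1]>130)&(h[...,2]>(85 if n=="scene" else 110)))
    for m in ms[:2]: print("blue",n,m.sum(),rect(n,m,o,.085))
    ms,o=go("jamb",n,lambda c,h:(c[...,2]>(100 if n=="scene" else 150))&(c[...,1]<90)&(h[...,1]>150))
    for m in ms[:3]: print("red",n,m.sum(),pts(m,o).mean(0),rect(n,m,o,.168))
    ms,o=go("hook",n,lambda c,h:(h[...,1]<60)&(h[...,2]>100))
    for m in ms[:3]:
        q=onz(n,pts(m,o),.140)*1000;print("hook",n,m.sum(),rect(n,m,o,.140),q[np.argmax(q[:,0])],q[np.argmin(q[:,0])])
    ms,o=go("hook",n,lambda c,h:(h[...,1]<90)&(h[...,2]<95))
    for m in ms[:2]: print("base",n,m.sum(),rect(n,m,o,.010))
    ms,o=go("leaf",n,lambda c,h:(h[...,1]<60)&(h[...,2]>(100 if n=="scene" else 150)))
    for m in ms[:3]: print("leaf",n,m.sum(),rect(n,m,o,.105))
cv2.imwrite("pics/mask.png",np.vstack([np.hstack(vis[i:i+3]) for i in (0,3)]+[np.hstack(vis[6:9])]) if 0 else np.vstack([np.hstack(vis[:5]),np.hstack(vis[5:])])[:, :])
v=cv2.imread("pics/mask.png");cv2.imwrite("pics/mask.png",cv2.resize(v,(800,266)))
E
python3 m.py
```

```text
blue scene 8476 (array([493.9,  73.8]), array([87.7, 43.5]), 79.5)
blue scene 687 (array([521.6, 134.6]), array([12.8, 25.1]), 42.5)
red scene 13680 [377.26086745 165.46189084] (array([583. ,  97.5]), array([ 45.9, 101.8]), 46.9)
red scene 2130 [378.55273865 206.62253521] (array([671.8,  24.6]), array([44.3, 13.2]), 79.0)
red scene 1251 [319.28024247 202.04349853] (array([573.9, -63. ]), array([15.7, 65.6]), 73.4)
hook scene 926 (array([516. , 296.1]), array([77.3, 12. ]), 13.0) [553.5537467  305.31293033] [476.96950749 293.25291033]
base scene 28987 (array([502.7, 357.3]), array([119.8, 243.4]), 41.5)
leaf scene 2751 (array([ 547.4, -188.7]), array([ 8. , 59.7]), 5.0)
leaf scene 713 (array([ 591. , -200.9]), array([ 5.2, 24.2]), 4.2)
blue top 30247 (array([497.5,  85. ]), array([115.7,  45.1]), 78.9)
red top 739 [273.59799278 199.64806044] (array([546.3,  76.9]), array([25.1,  4.8]), 78.7)
hook top 6233 (array([517. , 293.7]), array([96.3, 17.5]), 2.9) [565.06344549 294.39609789] [469.07198362 288.51889229]
base top 37362 (array([560.7, 291.9]), array([89.6, 89.9]), 4.4)
base top 195 (array([527.8, 332.2]), array([22.4,  2.2]), 2.6)
leaf top 2063 (array([ 549.8, -189.1]), array([ 6.8, 57.2]), 4.8)
```

View pics/mask.png

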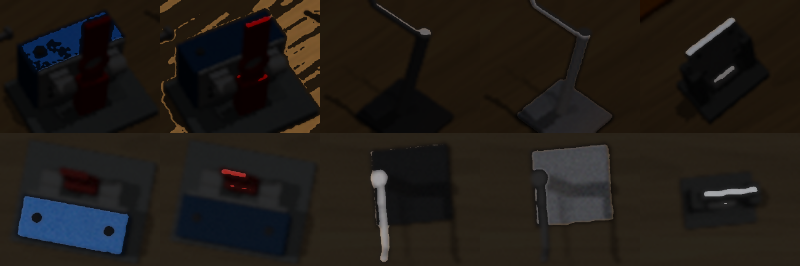

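Masks agree with the shapes (top: blue block, tab edge, hook bar with cap and base, leaf edge). The hook's base isn't centred on its origin, so I'll refine the hook from its bar, and cross-check jamb and gauge in the scene view.

```bash
cat > m2.py <<'E'
from h import *
im={n:cv2.imread(f"pics/{n}0.png") for n in P}
def cr(n,c):
    c,o=crop(im[n],*c);return c.astype(int),cv2.cvtColor(c,cv2.COLOR_BGR2HSV).astype(int),o
H={"scene":(413,135),"top":(190,208)};ext={}
for n in P:
    c,h,o=cr(n,H[n]);m=comps((h[...,1]<70)&(h[...,2]>(85 if n=="scene" else 130)))[0]
    uv=pts(m,o);q=onz(n,uv,.140)*1000
    b=q[(q[:,0]>485)&(q[:,0]<535)]
    vx,vy,x0,y0=cv2.fitLine(b.astype(np.float32),cv2.DIST_L2,0,.01,.01).ravel()
    print("bar",n,"ang",np.degrees(np.arctan(vy/vx)),"y at x=513:",y0+(513-x0)*vy/vx,"xrange",q[:,0].min(),q[:,0].max(), m.sum())
    t=q[:,0]<q[:,0].min()+8; ext[n]=uv[t].mean(0)
    k=q[:,0]>q[:,0].max()-14; print(" cap",onz(n,uv[k].mean(0),.148)*1000," tip@150",onz(n,uv[t].mean(0),.150)*1000)
print("tip tri",tri(ext["scene"],ext["top"]))
for n in P:
    c,h,o=cr(n,{"scene":(355,175),"top":(277,206)}[n])
    red=((h[...,0]<6)|(h[...,0]>174))&(h[...,1]>170)
    for T in ((90,100,110,120) if n=="scene" else (130,140,150)):
        for m in comps(red&(h[...,2]>T))[:2]: print("red",n,T,m.sum(),rect(n,m,o,.168))
c,h,o=cr("scene",(350,180));print("blue V percentiles")
bl=(h[...,0]>98)&(h[...,0]<128)&(h[...,1]>110)
for T in (60,70,80,90):
    for m in comps(bl&(h[...,2]>T))[:1]: print(T,m.sum(),rect("scene",cv2.morphologyEx(m.astype(np.uint8),cv2.MORPH_OPEN,np.ones((9,9)))>0,o,.085))
# aluminium knuckles & plate line seen from top
c,h,o=cr("top",(277,206));k=(h[...,1]<45)&(h[...,2]>150)
for m in comps(k)[:4]: print("alu",m.sum(),rect("top",m,o,.081))
E
python3 m2.py
```

```text
bar scene ang 4.810184 y at x=513: 294.4783 xrange 457.7111738438391 555.5235369475184 1757
 cap [[552.10369331 295.33065271]]  tip@150 [[467.96735366 290.10929229]]
bar top ang 4.2874074 y at x=513: 290.99677 xrange 468.69004721653823 524.0041348881728 1921
 cap [[515.4891996  289.06727886]]  tip@150 [[472.06456358 288.72975117]]
tip tri (array([0.47139461, 0.2869395 , 0.15429141]), np.float64(0.001627981588552801))
red scene 90 843 (array([544.3,  77.8]), array([28.5,  6.5]), 77.2)
red scene 90 304 (array([602.8,  33.4]), array([ 5.2, 14. ]), 8.7)
red scene 100 750 (array([544.,  78.]), array([28.2,  5.9]), 77.2)
red scene 100 198 (array([602.8,  33.4]), array([ 4.1, 11.8]), 7.4)
red scene 110 602 (array([543.7,  77.8]), array([26.5,  5.2]), 76.9)
red scene 120 400 (array([543.8,  77.8]), array([24.8,  3.9]), 77.1)
red top 130 912 (array([531.6,  70.7]), array([29.9,  5. ]), 77.1)
red top 130 870 (array([545.3,  76.1]), array([26.4,  5.2]), 77.6)
red top 140 768 (array([545.6,  76.3]), array([25.8,  4.8]), 77.8)
red top 140 588 (array([531.6,  71.1]), array([28.3,  3.6]), 76.7)
red top 150 646 (array([546. ,  76.8]), array([24.7,  4.4]), 78.7)
blue V percentiles
60 14207 (array([495.7,  85. ]), array([116.6,  44.8]), 79.4)
70 13707 (array([495.9,  85.1]), array([115.2,  44.8]), 78.8)
80 12709 (array([493.1,  70.6]), array([83.1, 44.6]), 79.1)
alu 3739 (array([543.9, 113.6]), array([35.7, 28.7]), 79.4)
alu 3421 (array([526.6,  63.6]), array([26.6, 65.9]), 1.4)
```

```bash
cat > d.py <<'E'
# usage: d.py  x y z yaw (commanded)  then targets x,y,z,yaw (mm, deg): prints tool-frame shift and turn
import sys,numpy as np
from scipy.spatial.transform import Rotation as R
c=[float(v) for v in sys.argv[1].split(",")]
R0=R.from_euler("xyz",[180,0,c[3]],degrees=True)
for a in sys.argv[2:]:
    t=[float(v) for v in a.split(",")];R1=R.from_euler("xyz",[180,0,t[3]],degrees=True)
    print(a,np.round(R0.inv().apply(np.array(t[:3])-c[:3]),1),np.round((R0.inv()*R1).as_rotvec(degrees=True),2))
E
python3 d.py 279,614,227,-24.45 544.8,77.2,230,-102.45
```

```text
544.8,77.2,230,-102.45 [464.1 378.6  -3. ] [ 0. -0. 78.]
```

Request:
apply_moves:
  deltas:
    - {"fingers": 60, "delta_pos": [464.1, 378.6, -3], "angular": [0, 0, 78]}
    - {"fingers": 60, "delta_pos": [464.1, 378.6, -3], "angular": [0, 0, 78]}
    - {"fingers": 60, "delta_pos": [464.1, 378.6, -3], "angular": [0, 0, 78]}
    - {"fingers": 60, "delta_pos": [464.1, 378.6, -3], "angular": [0, 0, 78]}
    - {"fingers": 60, "delta_pos": [464.1, 378.6, -3], "angular": [0, 0, 78]}
    - {"fingers": 60, "delta_pos": [464.1, 378.6, -3], "angular": [0, 0, 78]}
    - {"fingers": 60, "delta_pos": [464.1, 378.6, -3], "angular": [0, 0, 78]}
    - {"fingers": 60, "delta_pos": [464.1, 378.6, -3], "angular": [0, 0, 78]}
    - {"fingers": 60, "delta_pos": [464.1, 378.6, -3], "angular": [0, 0, 78]}
    - {"fingers": 60, "delta_pos": [464.1, 378.6, -3], "angular": [0, 0, 78]}

```text
clock: 1.1
tool_pos: [0.5016, 0.1644, 0.2291]
orientation: [180.0, 0.0, -102.7]
force: [1.3, 0.5, 0.6]
opening: 0.0599
gripper_force: 0.0
```

Request:
apply_moves:
  deltas:
    - {"fingers": 60, "delta_pos": [0, 0, 0], "angular": [0, 0, 0]}
    - {"fingers": 60, "delta_pos": [0, 0, 0], "angular": [0, 0, 0]}

```text
clock: 1.3
tool_pos: [0.5015, 0.165, 0.2287]
orientation: [180.0, -0.0, -102.6]
force: [-0.2, 1.4, -0.6]
opening: 0.06
gripper_force: 0.0
```

```bash
python3 -c "
from plant import ctrl;o=ctrl.get_obs();print(o['tool_pos']*1000,o['orientation'],o['joint_pos'].round(1))"
```

```text
[501.49942825 164.95218307 228.7374411 ] [ 1.79970550e+02 -2.03734562e-02 -1.02622678e+02] [ 39.5   6.6 -17.5  -0.  -65.9 -52.1]
```

```bash
python3 d.py 501.3,165.1,229,-102.5 544.8,77.2,229,-102.5  544.8,77.2,131,-102.5
```

```text
544.8,77.2,229,-102.5 [ 76.4 -61.5  -0. ] [0. 0. 0.]
544.8,77.2,131,-102.5 [ 76.4 -61.5  98. ] [0. 0. 0.]
```

Request:
apply_moves:
  deltas:
    - {"fingers": 60, "delta_pos": [38, -31, 0], "angular": [0, 0, 0]}
    - {"fingers": 60, "delta_pos": [76.4, -61.5, 0], "angular": [0, 0, 0]}
    - {"fingers": 60, "delta_pos": [76.4, -61.5, 0], "angular": [0, 0, 0]}
    - {"fingers": 60, "delta_pos": [76.4, -61.5, 30], "angular": [0, 0, 0]}
    - {"fingers": 60, "delta_pos": [76.4, -61.5, 60], "angular": [0, 0, 0]}
    - {"fingers": 60, "delta_pos": [76.4, -61.5, 85], "angular": [0, 0, 0]}
    - {"fingers": 60, "delta_pos": [76.4, -61.5, 98], "angular": [0, 0, 0]}
    - {"fingers": 60, "delta_pos": [76.4, -61.5, 98], "angular": [0, 0, 0]}

```text
clock: 2.1
tool_pos: [0.5436, 0.0792, 0.1294]
orientation: [179.8, -0.1, -102.4]
force: [0.2, 0.2, 0.2]
opening: 0.0594
gripper_force: 0.0
```

```bash
python3 -c "
from h import *
s=cv2.cvtColor(ctrl.snapshot('scene'),cv2.COLOR_RGB2BGR);cv2.imwrite('pics/g1.png',cv2.resize(s[110:230,290:450],(800,600),interpolation=2))"
```

```text
(no output)
```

View pics/g1.png

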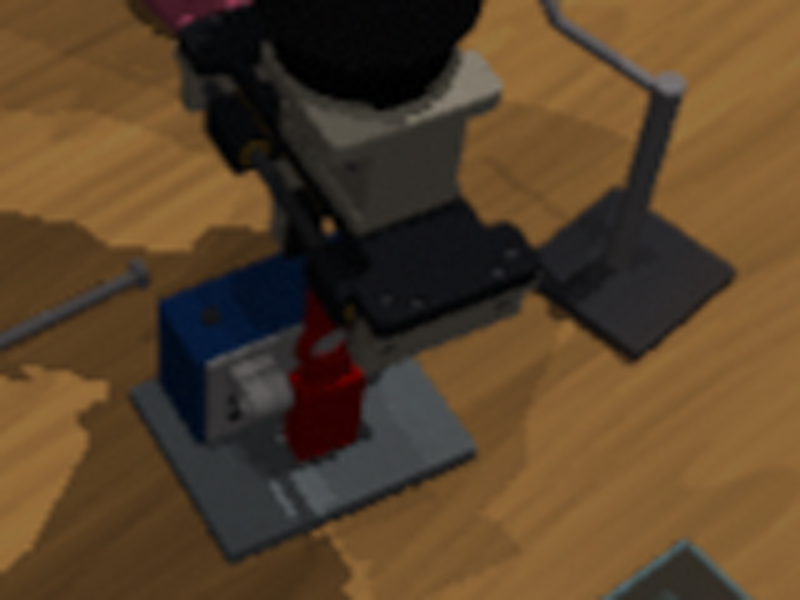

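The fingers straddle the gauge's tab (around px (335,310) in the crop). Close and lift.

Request:
apply_moves:
  deltas:
    - {"fingers": 0, "delta_pos": [0, 0, 0], "angular": [0, 0, 0]}
    - {"fingers": 0, "delta_pos": [0, 0, 0], "angular": [0, 0, 0]}
    - {"fingers": 0, "delta_pos": [0, 0, 0], "angular": [0, 0, 0]}
    - {"fingers": 0, "delta_pos": [0, 0, 0], "angular": [0, 0, 0]}
    - {"fingers": 0, "delta_pos": [0, 0, 0], "angular": [0, 0, 0]}
    - {"fingers": 0, "delta_pos": [0, 0, 0], "angular": [0, 0, 0]}
    - {"fingers": 0, "delta_pos": [0, 0, 0], "angular": [0, 0, 0]}
    - {"fingers": 0, "delta_pos": [0, 0, 0], "angular": [0, 0, 0]}

```text
clock: 2.95
tool_pos: [0.5449, 0.0784, 0.1311]
orientation: [-180.0, -0.0, -102.5]
force: [0.7, 0.8, -0.3]
opening: 0.0077
gripper_force: 30.0
```

Request:
apply_moves:
  deltas:
    - {"fingers": 0, "delta_pos": [0, 0, -10], "angular": [0, 0, 0]}
    - {"fingers": 0, "delta_pos": [0, 0, -30], "angular": [0, 0, 0]}
    - {"fingers": 0, "delta_pos": [0, 0, -60], "angular": [0, 0, 0]}
    - {"fingers": 0, "delta_pos": [0, 0, -90], "angular": [0, 0, 0]}
    - {"fingers": 0, "delta_pos": [0, 0, -110], "angular": [0, 0, 0]}
    - {"fingers": 0, "delta_pos": [0, 0, -110], "angular": [0, 0, 0]}
    - {"fingers": 0, "delta_pos": [0, 0, -110], "angular": [0, 0, 0]}

```text
clock: 3.65
tool_pos: [0.5446, 0.0786, 0.2414]
orientation: [-180.0, 0.0, -102.5]
force: [0.1, -0.3, -1.6]
opening: 0.008
gripper_force: 30.0
```

```bash
python3 d.py 544.8,77.2,241,-102.5 423,286,241,-85.5; python3 -c "
from h import *
s=cv2.cvtColor(ctrl.snapshot('scene'),cv2.COLOR_RGB2BGR);t=cv2.cvtColor(ctrl.snapshot('top'),cv2.COLOR_RGB2BGR)
cv2.imwrite('pics/g2s.png',s);cv2.imwrite('pics/g2t.png',t)
cv2.imwrite('pics/g2.png',np.hstack([cv2.resize(s[90:230,310:415],(400,533),interpolation=2),cv2.resize(t[150:290,230:335],(400,533),interpolation=2)]))
print(ctrl.get_obs()['tool_pos'],ctrl.get_obs()['opening'])"
```

```text
423,286,241,-85.5 [-177.5  164.1    0. ] [  0.   0. -17.]
[0.54409571 0.07826943 0.24005933] 0.007872990036537022
```

View pics/g2.png

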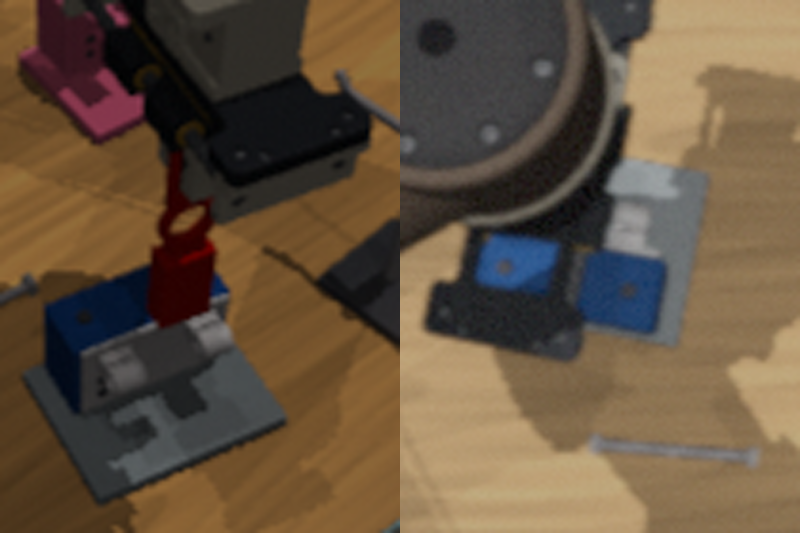

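Gauge is lifted cleanly and upright (scene crop eye at (185,222)). Now to a point before the hook.

```bash
python3 d.py 544.8,77.2,241,-102.5 425.8,285.5,241,-85.5 ; python3 d.py 425.8,285.5,241,-85.5 440.7,286.7,184,-85.5
```

```text
425.8,285.5,241,-85.5 [-177.6  161.3    0. ] [  0.   0. -17.]
440.7,286.7,184,-85.5 [ -0.  -14.9  57. ] [0. 0. 0.]
```

Request:
apply_moves:
  deltas:
    - {"fingers": 0, "delta_pos": [-18, 16, 0], "angular": [0, 0, -2]}
    - {"fingers": 0, "delta_pos": [-50, 46, 0], "angular": [0, 0, -5]}
    - {"fingers": 0, "delta_pos": [-82, 76, 0], "angular": [0, 0, -8]}
    - {"fingers": 0, "delta_pos": [-114, 106, 0], "angular": [0, 0, -11]}
    - {"fingers": 0, "delta_pos": [-146, 136, 0], "angular": [0, 0, -14]}
    - {"fingers": 0, "delta_pos": [-168, 156, 0], "angular": [0, 0, -16]}
    - {"fingers": 0, "delta_pos": [-177.6, 161.3, 0], "angular": [0, 0, -17]}
    - {"fingers": 0, "delta_pos": [-177.6, 161.3, 0], "angular": [0, 0, -17]}
    - {"fingers": 0, "delta_pos": [-177.6, 161.3, 0], "angular": [0, 0, -17]}

```text
clock: 4.65
tool_pos: [0.4256, 0.2861, 0.2403]
orientation: [179.9, -0.1, -85.5]
force: [-0.2, -0.4, -1.2]
opening: 0.008
gripper_force: 30.0
```

Request:
apply_moves:
  deltas:
    - {"fingers": 0, "delta_pos": [0, 0, 20], "angular": [0, 0, 0]}
    - {"fingers": 0, "delta_pos": [0, 0, 45], "angular": [0, 0, 0]}
    - {"fingers": 0, "delta_pos": [0, 0, 57], "angular": [0, 0, 0]}
    - {"fingers": 0, "delta_pos": [0, -15, 57], "angular": [0, 0, 0]}
    - {"fingers": 0, "delta_pos": [0, -15, 57], "angular": [0, 0, 0]}
    - {"fingers": 0, "delta_pos": [0, -15, 57], "angular": [0, 0, 0]}

```text
clock: 5.25
tool_pos: [0.4417, 0.2879, 0.1847]
orientation: [-180.0, 0.0, -85.5]
force: [-0.3, 1.0, -0.5]
opening: 0.0077
gripper_force: 30.0
```

```bash
python3 -c "
from h import *
s=cv2.cvtColor(ctrl.snapshot('scene'),cv2.COLOR_RGB2BGR);t=cv2.cvtColor(ctrl.snapshot('top'),cv2.COLOR_RGB2BGR)
cv2.imwrite('pics/g3.png',np.hstack([cv2.resize(s[85:185,350:450],(400,400),interpolation=2),cv2.resize(t[170:270,140:240],(400,400),interpolation=2)]))"
```

```text
(no output)
```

View pics/g3.png

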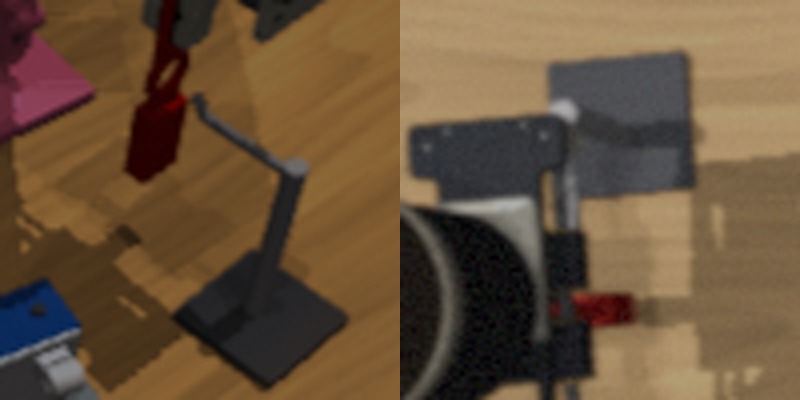

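```bash
cat > m3.py <<'E'
from h import *
s=cv2.cvtColor(ctrl.snapshot('scene'),cv2.COLOR_RGB2BGR);t=cv2.cvtColor(ctrl.snapshot('top'),cv2.COLOR_RGB2BGR)
def proj(n,X):
    p=P[n];M=np.array(p["cam_to_world"]);q=M[:3,:3].T@(np.array(X)/1000-M[:3,3]);return np.round([p["cx"]+p["fx"]*q[0]/-q[2],p["cy"]-p["fy"]*q[1]/-q[2]],1)
print("expected eye px",proj("scene",(441,287,150.5)),"tip",proj("scene",(470.6,289,150)),"per +5mm y,z",proj("scene",(441,292,150.5)),proj("scene",(441,287,155.5)))
c,o=crop(s,395,110,25,25);h=cv2.cvtColor(c,cv2.COLOR_BGR2HSV).astype(int)
red=(((h[...,0]<8)|(h[...,0]>172))&(h[...,1]>150)).astype(np.uint8)
cs,hi=cv2.findContours(red,cv2.RETR_CCOMP,cv2.CHAIN_APPROX_NONE)
for k,a in zip(cs,hi[0]):
    if a[3]>=0 and cv2.contourArea(k)>60: print("hole",cv2.contourArea(k),px(k.reshape(-1,2).mean(0),o))
c,o=crop(t,190,245,25,25);h=cv2.cvtColor(c,cv2.COLOR_BGR2HSV).astype(int)
m=comps((((h[...,0]<8)|(h[...,0]>172))&(h[...,1]>150)))[0];q=onz("top",pts(m,o),.1255)*1000
print("foot top",np.percentile(q,[1,99],axis=0))
E
python3 m3.py
```

```text
expected eye px [391.4 103.6] tip [399.7 109.4] per +5mm y,z [392.8 102.8] [391.7 102.1]
hole 709.0 [391.04861111 103.00347222]
foot top [[433.02116449 257.56954059]
 [450.92839704 290.91454356]]
```

Eye hole at scene px (391,103) and tip at (399.5,110), both within 0.6 px of prediction. Insert over the tip and lower.

Request:
apply_moves:
  deltas:
    - {"fingers": 0, "delta_pos": [0, -12, 0], "angular": [0, 0, 0]}
    - {"fingers": 0, "delta_pos": [0, -24, 0], "angular": [0, 0, 0]}
    - {"fingers": 0, "delta_pos": [0, -35, 0], "angular": [0, 0, 0]}
    - {"fingers": 0, "delta_pos": [0, -43, 5], "angular": [0, 0, 0]}
    - {"fingers": 0, "delta_pos": [0, -52, 9], "angular": [0, 0, 0]}
    - {"fingers": 0, "delta_pos": [0, -57, 9], "angular": [0, 0, 0]}
    - {"fingers": 0, "delta_pos": [0, -57, 9], "angular": [0, 0, 0]}

```text
clock: 6.15
tool_pos: [0.4981, 0.2923, 0.1746]
orientation: [180.0, -0.0, -85.5]
force: [0.3, -0.8, -2.4]
opening: 0.0078
gripper_force: 30.0
```

Request:
apply_moves:
  deltas:
    - {"fingers": 0, "delta_pos": [0, 0, 3], "angular": [0, 0, 0]}
    - {"fingers": 0, "delta_pos": [0, 0, 6], "angular": [0, 0, 0]}
    - {"fingers": 0, "delta_pos": [0, 0, 9], "angular": [0, 0, 0]}
    - {"fingers": 0, "delta_pos": [0, 0, 9], "angular": [0, 0, 0]}
    - {"fingers": 0, "delta_pos": [0, 0, 9], "angular": [0, 0, 0]}

```text
clock: 6.65
tool_pos: [0.4973, 0.2924, 0.1661]
orientation: [-180.0, -0.0, -85.4]
force: [-0.1, -0.3, -0.8]
opening: 0.0081
gripper_force: 30.0
```

```bash
python3 -c "
from h import *
print(ctrl.get_obs()['force'],ctrl.get_obs()['moment'])
s=cv2.cvtColor(ctrl.snapshot('scene'),cv2.COLOR_RGB2BGR)
cv2.imwrite('pics/g4.png',cv2.resize(s[85:165,370:450],(560,560),interpolation=2))"
```

```text
[-0.11113537 -0.26494057 -0.80307415] [ 0.08194873 -0.07516065 -0.01133611]
```

View pics/g4.png

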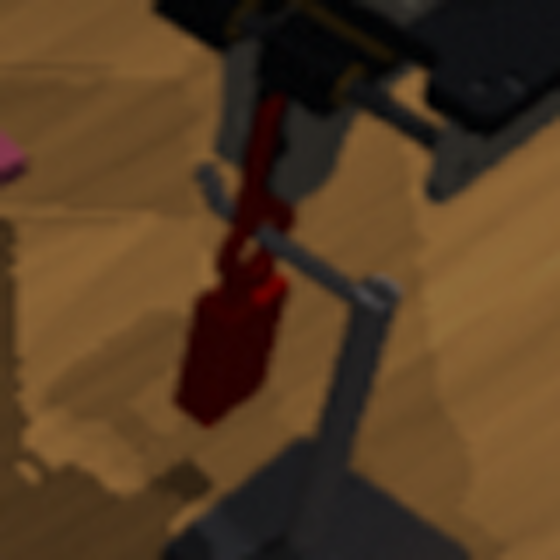

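The bar passes through the ring (crop (240–290,220)); lower a touch until the bar carries it.

Request:
apply_moves:
  deltas:
    - {"fingers": 0, "delta_pos": [0, 0, 1], "angular": [0, 0, 0]}
    - {"fingers": 0, "delta_pos": [0, 0, 2], "angular": [0, 0, 0]}
    - {"fingers": 0, "delta_pos": [0, 0, 2], "angular": [0, 0, 0]}
    - {"fingers": 0, "delta_pos": [0, 0, 2], "angular": [0, 0, 0]}

```text
clock: 7.1
tool_pos: [0.4976, 0.2926, 0.1648]
orientation: [-180.0, 0.0, -85.4]
force: [-2.5, 0.7, 5.3]
opening: 0.0078
gripper_force: 30.0
```

Request:
apply_moves:
  deltas:
    - {"fingers": 20, "delta_pos": [0, 0, 0], "angular": [0, 0, 0]}
    - {"fingers": 60, "delta_pos": [0, 0, 0], "angular": [0, 0, 0]}
    - {"fingers": 60, "delta_pos": [0, 0, 0], "angular": [0, 0, 0]}
    - {"fingers": 60, "delta_pos": [0, 0, 0], "angular": [0, 0, 0]}
    - {"fingers": 60, "delta_pos": [0, 0, 0], "angular": [0, 0, 0]}
    - {"fingers": 60, "delta_pos": [0, 0, -20], "angular": [0, 0, 0]}
    - {"fingers": 60, "delta_pos": [0, 0, -50], "angular": [0, 0, 0]}
    - {"fingers": 60, "delta_pos": [0, 0, -85], "angular": [0, 0, 0]}
    - {"fingers": 60, "delta_pos": [0, 0, -85], "angular": [0, 0, 0]}

```text
clock: 8.0
tool_pos: [0.4996, 0.2938, 0.2543]
orientation: [-179.6, 0.2, -85.4]
force: [0.0, -0.4, 0.5]
opening: 0.0599
gripper_force: 0.0
```

```bash
python3 -c "
from h import *
print(ctrl.get_obs()['tool_pos'])
s=cv2.cvtColor(ctrl.snapshot('scene'),cv2.COLOR_RGB2BGR)
cv2.imwrite('pics/g5.png',cv2.resize(s[85:165,370:450],(560,560),interpolation=2))"
python3 d.py 497.3,291.2,248,-85.5 548.6,-188.9,248,-85.2; python3 d.py 548.6,-188.9,248,-85.2 548.6,-188.9,73,-85.2
```

```text
[0.4995619  0.29380858 0.25429799]
548.6,-188.9,248,-85.2 [482.6 -13.5  -0. ] [-0.   0.  -0.3]
548.6,-188.9,73,-85.2 [  0.  -0. 175.] [0. 0. 0.]
```

View pics/g5.png

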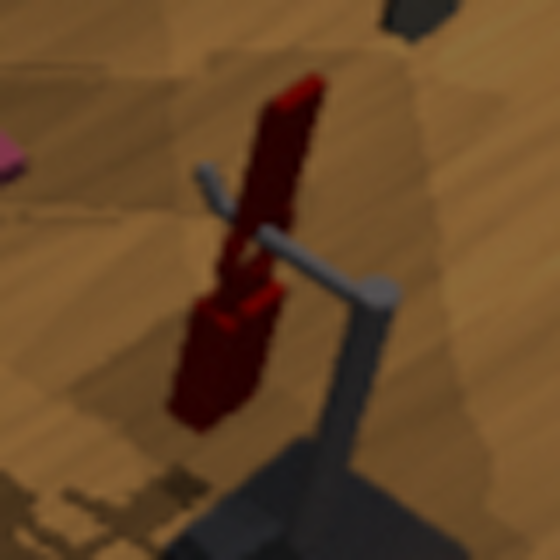

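The gauge hangs free on the bar, fingers clear. Picture budget is used up; continue with numbers only. On to the silver leaf.

Request:
apply_moves:
  deltas:
    - {"fingers": 60, "delta_pos": [25, -1, 0], "angular": [0, 0, 0]}
    - {"fingers": 60, "delta_pos": [70, -2, 0], "angular": [0, 0, 0]}
    - {"fingers": 60, "delta_pos": [119, -3, 0], "angular": [0, 0, 0]}
    - {"fingers": 60, "delta_pos": [168, -5, 0], "angular": [0, 0, 0]}
    - {"fingers": 60, "delta_pos": [217, -6, 0], "angular": [0, 0, 0]}
    - {"fingers": 60, "delta_pos": [266, -7, 0], "angular": [0, 0, 0]}
    - {"fingers": 60, "delta_pos": [315, -9, 0], "angular": [0, 0, 0]}
    - {"fingers": 60, "delta_pos": [364, -10, 0], "angular": [0, 0, 0]}
    - {"fingers": 60, "delta_pos": [413, -12, 0], "angular": [0, 0, 0]}
    - {"fingers": 60, "delta_pos": [460, -13, 0], "angular": [0, 0, 0]}

```text
clock: 9.05
tool_pos: [0.5463, -0.1672, 0.2482]
orientation: [179.9, 0.0, -85.5]
force: [0.9, 1.5, -0.0]
opening: 0.0599
gripper_force: 0.0
```

Request:
apply_moves:
  deltas:
    - {"fingers": 60, "delta_pos": [22.6, -0.5, 0], "angular": [0, 0, -0.3]}
    - {"fingers": 60, "delta_pos": [22.6, -0.5, 0], "angular": [0, 0, -0.3]}
    - {"fingers": 60, "delta_pos": [22.6, -0.5, 0], "angular": [0, 0, -0.3]}
    - {"fingers": 60, "delta_pos": [22.6, -0.5, 0], "angular": [0, 0, -0.3]}

```text
clock: 9.45
tool_pos: [0.5489, -0.187, 0.2485]
orientation: [180.0, 0.0, -85.1]
force: [-0.3, 0.5, 0.1]
opening: 0.06
gripper_force: 0.0
```

```bash
cat > m4.py <<'E'
from h import *
s=cv2.cvtColor(ctrl.snapshot('scene'),cv2.COLOR_RGB2BGR)
print(ctrl.get_obs()['tool_pos']*1000,ctrl.get_obs()['orientation'])
c,o=crop(s,268,250);h=cv2.cvtColor(c,cv2.COLOR_BGR2HSV).astype(int)
for T in(60,80,100):
  for m in comps((h[...,1]<60)&(h[...,2]>T))[:2]: print("leaf",T,m.sum(),rect("scene",m,o,.105))
# gauge hang check: red blob near hook
c,o=crop(s,405,120,30,28);h=cv2.cvtColor(c,cv2.COLOR_BGR2HSV).astype(int)
m=((h[...,0]<8)|(h[...,0]>172))&(h[...,1]>150);m=comps(m)[0];print("gauge px",pts(m,o).mean(0),m.sum())
E
python3 m4.py
```

```text
[ 549.03041803 -186.73283284  248.82740853] [ 1.79982558e+02  1.16562232e-02 -8.50972446e+01]
leaf 60 1557 (array([ 548.4, -201.7]), array([ 9.2, 36.5]), 9.4)
leaf 60 904 (array([ 592.1, -202.5]), array([ 7.6, 27.9]), 1.7)
leaf 80 654 (array([ 548.6, -208.6]), array([ 7.2, 19. ]), 11.5)
gauge px [404.7471235  123.27543375] 14659
```

Request:
apply_moves:
  deltas:
    - {"fingers": 60, "delta_pos": [0, 0, 25], "angular": [0, 0, 0]}
    - {"fingers": 60, "delta_pos": [0, 0, 60], "angular": [0, 0, 0]}
    - {"fingers": 60, "delta_pos": [0, 0, 100], "angular": [0, 0, 0]}
    - {"fingers": 60, "delta_pos": [0, 0, 135], "angular": [0, 0, 0]}
    - {"fingers": 60, "delta_pos": [0, 0, 158], "angular": [0, 0, 0]}
    - {"fingers": 60, "delta_pos": [0, 0, 170], "angular": [0, 0, 0]}
    - {"fingers": 60, "delta_pos": [0, 0, 175], "angular": [0, 0, 0]}
    - {"fingers": 60, "delta_pos": [0, 0, 175], "angular": [0, 0, 0]}
    - {"fingers": 60, "delta_pos": [0, 0, 175], "angular": [0, 0, 0]}

```text
clock: 10.4
tool_pos: [0.5501, -0.1875, 0.0754]
orientation: [-179.9, -0.0, -85.1]
force: [0.9, 0.4, 0.2]
opening: 0.06
gripper_force: 0.0
```

Request:
apply_moves:
  deltas:
    - {"fingers": 0, "delta_pos": [0, 0, 0], "angular": [0, 0, 0]}
    - {"fingers": 0, "delta_pos": [0, 0, 0], "angular": [0, 0, 0]}
    - {"fingers": 0, "delta_pos": [0, 0, 0], "angular": [0, 0, 0]}
    - {"fingers": 0, "delta_pos": [0, 0, 0], "angular": [0, 0, 0]}
    - {"fingers": 0, "delta_pos": [0, 0, 0], "angular": [0, 0, 0]}
    - {"fingers": 0, "delta_pos": [0, 0, 0], "angular": [0, 0, 0]}
    - {"fingers": 0, "delta_pos": [0, 0, 0], "angular": [0, 0, 0]}
    - {"fingers": 0, "delta_pos": [0, 0, 0], "angular": [0, 0, 0]}

```text
clock: 11.2
tool_pos: [0.5491, -0.1876, 0.074]
orientation: [180.0, -0.0, -85.2]
force: [-0.3, -0.2, 0.2]
opening: 0.008
gripper_force: 30.0
```

```bash
python3 -c "
from plant import ctrl;o=ctrl.get_obs();print(o['tool_pos']*1000,o['orientation'],o['force'],o['moment'])"
```

```text
[ 549.07992005 -187.63224018   74.01825904] [ 1.79992088e+02 -9.33473259e-05 -8.51547148e+01] [-0.29613138 -0.18679634  0.15153177] [ 0.04386631 -0.03910838  0.01896733]
```

```bash
python3 d.py 548.6,-188.9,243,-85.2 541.8,76.2,243,-101
```

```text
541.8,76.2,243,-101 [-264.7  -15.4   -0. ] [ 0.  -0.  15.8]
```

Request:
apply_moves:
  deltas:
    - {"fingers": 0, "delta_pos": [0, 0, -8], "angular": [0, 0, 0]}
    - {"fingers": 0, "delta_pos": [0, 0, -25], "angular": [0, 0, 0]}
    - {"fingers": 0, "delta_pos": [0, 0, -50], "angular": [0, 0, 0]}
    - {"fingers": 0, "delta_pos": [0, 0, -80], "angular": [0, 0, 0]}
    - {"fingers": 0, "delta_pos": [0, 0, -115], "angular": [0, 0, 0]}
    - {"fingers": 0, "delta_pos": [0, 0, -145], "angular": [0, 0, 0]}
    - {"fingers": 0, "delta_pos": [0, 0, -163], "angular": [0, 0, 0]}
    - {"fingers": 0, "delta_pos": [0, 0, -170], "angular": [0, 0, 0]}
    - {"fingers": 0, "delta_pos": [0, 0, -170], "angular": [0, 0, 0]}

```text
clock: 12.1
tool_pos: [0.5493, -0.1876, 0.2449]
orientation: [-179.9, 0.0, -85.2]
force: [-0.1, -0.0, -1.3]
opening: 0.0078
gripper_force: 30.0
```

Request:
apply_moves:
  deltas:
    - {"fingers": 0, "delta_pos": [-15, -1, 0], "angular": [0, 0, 1]}
    - {"fingers": 0, "delta_pos": [-45, -3, 0], "angular": [0, 0, 3]}
    - {"fingers": 0, "delta_pos": [-85, -5, 0], "angular": [0, 0, 5]}
    - {"fingers": 0, "delta_pos": [-125, -7, 0], "angular": [0, 0, 7]}
    - {"fingers": 0, "delta_pos": [-165, -10, 0], "angular": [0, 0, 10]}
    - {"fingers": 0, "delta_pos": [-205, -12, 0], "angular": [0, 0, 12]}
    - {"fingers": 0, "delta_pos": [-240, -14, 0], "angular": [0, 0, 14]}
    - {"fingers": 0, "delta_pos": [-258, -15, 0], "angular": [0, 0, 15]}
    - {"fingers": 0, "delta_pos": [-264.7, -15.4, 0], "angular": [0, 0, 15.8]}
    - {"fingers": 0, "delta_pos": [-264.7, -15.4, 0], "angular": [0, 0, 15.8]}

```text
clock: 13.1
tool_pos: [0.5415, 0.0779, 0.2428]
orientation: [179.9, -0.1, -100.9]
force: [0.2, -0.7, -1.5]
opening: 0.0078
gripper_force: 30.0
```

Request:
apply_moves:
  deltas:
    - {"fingers": 0, "delta_pos": [0, 0, 15], "angular": [0, 0, 0]}
    - {"fingers": 0, "delta_pos": [0, 0, 40], "angular": [0, 0, 0]}
    - {"fingers": 0, "delta_pos": [0, 0, 65], "angular": [0, 0, 0]}
    - {"fingers": 0, "delta_pos": [0, 0, 80], "angular": [0, 0, 0]}
    - {"fingers": 0, "delta_pos": [0, 0, 85], "angular": [0, 0, 0]}
    - {"fingers": 0, "delta_pos": [0, 0, 85], "angular": [0, 0, 0]}
    - {"fingers": 0, "delta_pos": [0, 0, 85], "angular": [0, 0, 0]}

```text
clock: 13.8
tool_pos: [0.5426, 0.0771, 0.1598]
orientation: [-180.0, 0.0, -101.0]
force: [0.6, -0.2, -1.4]
opening: 0.0077
gripper_force: 30.0
```

```bash
cat > m5.py <<'E'
from h import *
import sys
s=cv2.cvtColor(ctrl.snapshot('scene'),cv2.COLOR_RGB2BGR);cv2.imwrite("pics/"+sys.argv[1],s)
print(ctrl.get_obs()['tool_pos']*1000,ctrl.get_obs()['orientation'])
zp=float(sys.argv[2]) # bore height m
c,o=crop(s,355,175);h=cv2.cvtColor(c,cv2.COLOR_BGR2HSV).astype(int)
bx=lambda z,xy:None
for T in(70,90,110,130):
  for m in comps((h[...,1]<50)&(h[...,2]>T))[:5]:
    q=pts(m,o);print(T,m.sum(),"px",q.mean(0).round(1),q.min(0).round(1),q.max(0).round(1))
E
python3 m5.py l1.png .098
```

```text
[542.74165267  77.30141096 160.01572075] [-1.79927124e+02  3.91528198e-02 -1.00963064e+02]
70 16611 px [368.  192.9] [344.2 173.8] [384.4 204.4]
70 2252 px [341.7 186.3] [336.1 180.9] [347.2 191.4]
70 273 px [334.6 181.1] [331.4 179.6] [338.1 182.8]
90 1419 px [366.2 177.8] [362.1 174.2] [370.8 180.9]
90 166 px [340.9 188.1] [339.8 186.9] [342.1 189.4]
110 827 px [366.3 177.3] [362.4 174.9] [369.9 179.6]
```

Request:
apply_moves:
  deltas:
    - {"fingers": 0, "delta_pos": [0, 0, 6], "angular": [0, 0, 0]}
    - {"fingers": 0, "delta_pos": [0, 0, 13], "angular": [0, 0, 0]}
    - {"fingers": 0, "delta_pos": [0, 0, 20], "angular": [0, 0, 0]}
    - {"fingers": 0, "delta_pos": [0, 0, 20], "angular": [0, 0, 0]}
    - {"fingers": 0, "delta_pos": [0, 0, 20], "angular": [0, 0, 0]}

```text
clock: 14.35
tool_pos: [0.542, 0.0774, 0.1388]
orientation: [180.0, -0.0, -100.9]
force: [-0.5, -0.4, -1.4]
opening: 0.0076
gripper_force: 30.0
```

Request:
apply_moves:
  deltas:
    - {"fingers": 0, "delta_pos": [0, 0, 6], "angular": [0, 0, 0]}
    - {"fingers": 0, "delta_pos": [0, 0, 12], "angular": [0, 0, 0]}
    - {"fingers": 0, "delta_pos": [0, 0, 16], "angular": [0, 0, 0]}
    - {"fingers": 0, "delta_pos": [0, 0, 16], "angular": [0, 0, 0]}
    - {"fingers": 0, "delta_pos": [0, 0, 16], "angular": [0, 0, 0]}

```text
clock: 14.85
tool_pos: [0.5421, 0.0774, 0.123]
orientation: [180.0, -0.0, -101.0]
force: [-1.0, -0.7, -0.8]
opening: 0.0075
gripper_force: 30.0
```

```bash
cat > m6.py <<'E'
from h import *
from plant import ctrl
P_=[];
for i in range(8):
    s=ctrl.snapshot('scene');o=ctrl.get_obs();P_.append(np.r_[o['tool_pos']*1000,o['orientation'],o['force']])
print(np.mean(P_,0).round(2),np.std(P_,0).round(2))
s=cv2.cvtColor(s,cv2.COLOR_RGB2BGR);cv2.imwrite("pics/l2.png",s)
def proj(X):
    p=P["scene"];M=np.array(p["cam_to_world"]);q=M[:3,:3].T@(np.array(X)/1000-M[:3,3]);return np.array([p["cx"]+p["fx"]*q[0]/-q[2],p["cy"]-p["fy"]*q[1]/-q[2]])
B=np.array([541.8,76.2,70]);ex=np.array([-.9816,.1908,0]);ey=np.array([-.1908,-.9816,0]);ez=np.array([0,0,1])
g=cv2.cvtColor(s,cv2.COLOR_BGR2GRAY)
# brightness profile along y on the front crest of the knuckle line (x=-8,z=+7.5: 45 deg up-front)
y=np.arange(-50,51,1.)
for nm,dx,dz in(("front45",-7.8,7.8),("front",-11,0)):
    uv=np.array([proj(B+dx*ex+a*ey+dz*ez) for a in y],np.float32)
    print(nm,cv2.remap(g,uv[:,0].reshape(1,-1),uv[:,1].reshape(1,-1),cv2.INTER_LINEAR)[0].tolist(), uv[0],uv[-1])
E
python3 m6.py
```

```text
[ 5.4223e+02  7.7470e+01  1.2324e+02 -1.7998e+02  1.0000e-02 -1.0095e+02
 -9.0000e-02 -1.5000e-01 -1.2400e+00] [0.05 0.03 0.05 0.   0.   0.   0.63 0.44 0.31]
front45 [41, 41, 41, 41, 41, 40, 41, 42, 43, 43, 43, 43, 42, 41, 41, 40, 39, 38, 38, 38, 38, 38, 39, 41, 41, 42, 44, 44, 44, 45, 44, 43, 43, 43, 44, 46, 53, 61, 70, 76, 81, 82, 81, 81, 80, 76, 72, 73, 75, 78, 80, 83, 85, 79, 74, 69, 65, 61, 58, 58, 58, 58, 58, 58, 57, 54, 52, 51, 51, 50, 53, 58, 63, 65, 69, 71, 72, 72, 72, 72, 71, 71, 70, 70, 70, 72, 73, 74, 76, 77, 76, 76, 75, 71, 66, 63, 61, 60, 57, 50, 44] [372.79227 177.59268] [338.13602 192.15427]
front [49, 48, 47, 46, 45, 46, 47, 47, 46, 45, 45, 44, 45, 46, 47, 47, 47, 45, 43, 44, 46, 47, 46, 46, 44, 44, 44, 44, 44, 44, 44, 44, 43, 43, 43, 43, 42, 43, 43, 41, 40, 40, 40, 41, 40, 40, 40, 40, 40, 41, 42, 41, 41, 40, 40, 40, 40, 39, 39, 38, 38, 38, 38, 39, 39, 39, 39, 39, 39, 39, 40, 40, 41, 40, 41, 41, 41, 41, 41, 41, 40, 40, 39, 40, 41, 41, 41, 40, 40, 40, 40, 40, 39, 39, 39, 39, 39, 39, 39, 39, 39] [373.125   180.34476] [338.66263 194.90334]
```

```bash
cat > m7.py <<'E'
from h import *
s=cv2.imread("pics/l2.png");s0=cv2.imread("pics/scene0.png")
def proj(X):
    p=P["scene"];M=np.array(p["cam_to_world"]);q=M[:3,:3].T@(np.array(X)/1000-M[:3,3]);return np.array([p["cx"]+p["fx"]*q[0]/-q[2],p["cy"]-p["fy"]*q[1]/-q[2]])
B=np.array([541.8,76.2,70]);ex=np.array([-.9816,.1908,0]);ey=np.array([-.1908,-.9816,0]);ez=np.array([0,0,1])
w=np.arange(-32,33,2.)
print("z ",w.astype(int).tolist())
for im,nm,ys in((s,"now",(-34,-30,-10,0,10,30,34)),(s0,"start",(-34,34))):
    for a in ys:
        r=[]
        for d in(-1,0,1):
            uv=np.array([proj(B+(a+2*d)*ey+z*ez) for z in w],np.float32)
            r.append(cv2.remap(im,uv[:,0].reshape(1,-1),uv[:,1].reshape(1,-1),cv2.INTER_LINEAR)[0].mean(1))
        print(nm,a,np.mean(r,0).astype(int).tolist())
E
python3 m7.py
```

```text
z  [-32, -30, -28, -26, -24, -22, -20, -18, -16, -14, -12, -10, -8, -6, -4, -2, 0, 2, 4, 6, 8, 10, 12, 14, 16, 18, 20, 22, 24, 26, 28, 30, 32]
now -34 [66, 60, 52, 46, 44, 43, 44, 43, 43, 42, 41, 39, 37, 37, 39, 40, 37, 31, 22, 11, 8, 7, 9, 11, 14, 17, 19, 19, 19, 20, 22, 25, 29]
now -30 [60, 53, 45, 39, 38, 40, 42, 43, 43, 43, 43, 43, 43, 42, 42, 42, 42, 41, 38, 31, 22, 16, 10, 7, 7, 10, 13, 16, 17, 19, 19, 21, 23]
now -10 [34, 34, 33, 33, 33, 34, 36, 40, 46, 53, 61, 68, 74, 76, 75, 72, 67, 61, 57, 55, 52, 49, 47, 47, 47, 47, 47, 47, 47, 46, 45, 43, 42]
now 0 [34, 34, 34, 33, 33, 34, 36, 39, 43, 48, 53, 58, 63, 66, 69, 69, 66, 62, 59, 55, 51, 48, 48, 48, 47, 47, 48, 49, 49, 48, 48, 48, 47]
now 10 [41, 35, 34, 34, 34, 35, 37, 39, 41, 44, 46, 49, 51, 53, 55, 56, 58, 58, 58, 55, 52, 49, 48, 47, 47, 47, 47, 48, 48, 48, 47, 47, 47]
now 30 [34, 34, 34, 34, 34, 34, 37, 40, 46, 52, 58, 63, 67, 70, 72, 75, 77, 78, 78, 79, 78, 76, 73, 69, 64, 60, 56, 52, 49, 48, 48, 48, 47]
now 34 [34, 34, 34, 34, 34, 34, 36, 39, 44, 50, 57, 63, 69, 73, 77, 80, 82, 83, 83, 83, 83, 82, 80, 77, 73, 68, 64, 60, 58, 58, 59, 59, 57]
start -34 [59, 53, 45, 39, 36, 36, 37, 40, 44, 53, 62, 72, 81, 90, 99, 109, 117, 124, 129, 132, 133, 133, 133, 131, 126, 118, 110, 103, 99, 103, 99, 86, 76]
start 34 [45, 36, 31, 30, 31, 31, 33, 36, 41, 48, 56, 63, 70, 77, 83, 88, 92, 98, 103, 110, 119, 127, 130, 131, 128, 122, 113, 104, 100, 106, 118, 126, 125]
```

```bash
sed -i '/^w=/,$d' m7.py; cat >> m7.py <<'E'
y=np.arange(-30,31,2.);print(y.astype(int).tolist())
for z in(-10,-6,-2,2,6):
    uv=np.array([proj(B+a*ey+z*ez) for a in y],np.float32)
    print(z,cv2.remap(s,uv[:,0].reshape(1,-1),uv[:,1].reshape(1,-1),cv2.INTER_LINEAR)[0].mean(1).astype(int).tolist())
print("y",(np.array([542.23,77.47])+np.array([0,-1.27])-B[:2])@ey[:2])
E
python3 m7.py
```

```text
[-30, -28, -26, -24, -22, -20, -18, -16, -14, -12, -10, -8, -6, -4, -2, 0, 2, 4, 6, 8, 10, 12, 14, 16, 18, 20, 22, 24, 26, 28, 30]
-10 [44, 43, 43, 43, 46, 60, 70, 72, 71, 70, 67, 67, 69, 69, 63, 58, 54, 53, 53, 52, 48, 46, 45, 54, 59, 62, 61, 61, 61, 62, 63]
-6 [43, 44, 43, 42, 43, 51, 68, 79, 82, 81, 73, 74, 80, 81, 74, 67, 59, 57, 57, 56, 53, 50, 48, 56, 64, 70, 70, 69, 68, 68, 70]
-2 [42, 42, 42, 42, 42, 46, 57, 69, 79, 77, 70, 69, 73, 78, 76, 69, 62, 60, 60, 59, 57, 54, 52, 57, 64, 71, 74, 74, 74, 73, 74]
2 [42, 42, 41, 41, 41, 42, 50, 55, 58, 62, 63, 59, 61, 65, 66, 60, 60, 60, 61, 60, 59, 57, 57, 59, 62, 66, 72, 76, 77, 78, 77]
6 [33, 40, 39, 40, 40, 39, 45, 50, 55, 54, 55, 56, 55, 55, 55, 55, 55, 55, 56, 56, 55, 55, 56, 57, 59, 60, 65, 71, 77, 79, 79]
y -0.08204400000001215
```

Pose is steady. Leaf and jamb knuckle silhouettes agree to about 1 mm, the y offset is about 1 mm, and the wrist force shows only the leaf's weight. Handing in.

```bash
python3 -c "
from plant import ctrl;print(ctrl.close_job())"
```

```text
the job is handed in; nothing more can be done
None
```

I handed the job in, and no verdict came back. The red gauge hangs by its eye on the hook. The silver leaf is still gripped with its knuckle in the jamb gap, its hole in line to about 1 mm by my measurements, and the wrist force shows only its weight.

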